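# Secure the paper-roll axle with its R-clip

### The job

Secure the axle of the paper-roll dispenser with its R-clip: take the clip out of the wooden block, find the cross-hole in the bare end of the axle, which has slipped back and may stay so, and push the straight leg down through it until the bent leg has snapped over the axle and the grip sits fully home on it. Push gently, with no more than about 20 N, then let go and leave everything else where it is.

Things in the scene. Friction and masses are not known exactly. Their poses are not given: they have to be found in the camera images.
- clip: R-clip standing upright in the wooden block, 52 g: red plastic grip 28 (x) x 14 (y) x 32 (z) mm, steel legs pointing down. Origin: centre of the grip's underside; z up. Legs lie in its xz plane, which must be square to the axle (either way round). Pinch the grip across its 28 mm (along x), tips ending above its underside. Fully home, the underside rests on top of the axle.
- leg_tip (a point): Lower end of the clip's straight leg: round steel, 5 mm thick with a round end, running 36 mm straight down (-z) from the centre of the grip's underside.
- clip_spring (a joint): Spread of the bent leg (4.4 mm wire on the +x side, reaching 33 mm down), rad: 0 at rest, about 0.15 riding over the axle, about 0 once snapped round it. Gap to the leg's axis: 7.5 mm at the throat (21 mm down), 12 mm at the flared end. Riding over takes about 5 to 15 N of push, most some 12 mm before home.
- holder: Wooden block, 54 (x) x 34 (y) x 48 mm high, fixed; origin at its underside, on the axis of the parked leg; x and y as the clip's. The legs hang loosely in its 8.5 mm wide slot and the grip stands on its top; the clip comes straight up, free after 36 mm.
- stand: Grey dispenser, fixed; origin centre of its underside. Base 90 (x) x 124 (y) mm; side plates 100 mm high at y = +-52; white roll between, top at 117. Steel axle, 22 mm thick, along y at height 75 (centre), bare end at -y. It cannot turn but has slipped back towards +y by 3 to 29 mm (friction about 14 N); how far is not reported, and it may stay there.
- flour_scoop: Steel scoop lying behind the work, a bystander.
- tape: Roll of beige tape lying flat, a bystander.
- fish_tin: Flat oblong tin, a bystander.
- tea_light: Small candle in a cup, a bystander.
- tea_box: Dark open carton, 124 mm high, a bystander.
- chocolate: Flat green packet, a bystander.
- marker: Green and white marker pen lying near the front edge, a bystander.
- hole_home (a point): On top of the axle line (x 0, y -105, z 86 mm in the stand's frame), where the mouth of the vertical through cross-hole (7 mm square) is when the axle is fully home. Now the true mouth lies 3 to 29 mm from here towards the stand's +y (towards the roll): look for it, or feel with the leg under light pressure.

How it is judged:
On the way, in this order (a step that is already met when the one before it is completed fails the run):
1. the clip has been drawn up out of the wooden block (z of leg_tip in the frame of holder above 0.055 m), for 0.1 s.
2. the straight leg has entered the cross-hole of the axle (z of leg_tip in the frame of stand between 0.04 and 0.079 m and x of leg_tip in the frame of stand between -0.006 and 0.006 m and y of leg_tip in the frame of stand between -0.111 and -0.07 m), for 0.1 s.
At the end, for the whole second after the job is handed in: Clip on the axle: leg through the cross-hole, tip under 53 mm over the stand's underside, within 6 mm of the axle's centre plane and 70 to 111 mm from the stand's centre along it; upright within 0.25 rad, plane square to the axle within 0.3 rad, bent leg snapped back under 0.05 rad, at rest (z of leg_tip in the frame of stand below 0.053 m and x of leg_tip in the frame of stand between -0.006 and 0.006 m and y of leg_tip in the frame of stand between -0.111 and -0.07 m and angle between clip's own z axis and vertical below 0.25 rad and angle between the x axis of clip and the x axis of stand, either way round below 0.3 rad and value of joint clip_spring below 0.05 rad and linear speed of clip below 0.02 m/s); the robot touches nothing.
It fails at once if the clip is forced against the dispenser with more than 30 N (contact force between clip and stand above 30 N).
It fails at once if the robot leans on the dispenser with more than 20 N (contact force between any of the fingers, the arm and stand above 20 N).
It fails at once if a bystander is moved more than 30 mm (distance of any of flour_scoop, tape, fish_tin, tea_light, tea_box, chocolate, marker from where it was at the start of the episode above 0.03 m).
It also fails if it takes over 72 s, if anything falls off the work surface, if the arm or the gripper's body presses on something with over 40 N, if the wrist force passes 120 N, or if a joint passes its speed limit or range.

### The arm

A 6-joint arm with a two-finger parallel gripper is mounted at the origin on a cart in front of the work surface, level with it; the furniture and walls round the work are solid. World frame = base frame: x ahead of the robot, y to its left, z up, the work surface at z = 0. Lengths are in m, angles in rad, forces in N, time in s.
With the tool pointing down it reaches from about 0.225 to 0.725 m from the base axis. Payload 3.1 kg.
Tool frame: the origin (TCP) lies on the centre line of the jaws, within the pads' length; the fingertips stand robot.tip_extent ahead of it and the grasp point (between the pads) lies 3 mm ahead of it (robot.tip_extent is the distance from the TCP to the fingertips, in m); z points along the fingers, y is the line along which they close (so a half turn about z gives the same grasp; the last joint's range is limited). The gripper opens to 85 mm and grips with 20 to 120 N. Pads are 22 mm wide; open, the fingers measure 114 mm over their backs; the gripper's body (76 mm by 85 mm) begins 54 mm behind the grasp point. The pads swing forward as they close: fully open they stand 13 mm farther back than shut.
Start: joints at [1.079, 0.048, 0.099, 1.622, 0, 1.443], TCP at [0.187, 0.491, 0.253] pointing down, gripper open.
Joint ranges: [-2.91, 2.91], [-0.99, 1.94], [-1.21, 1.42], [-2.12, 2.29], [-1.49, 1.47], [-3.14, 3.14]. Speed limits (rad/s): [2.79, 2.79, 3.14, 3.14, 3.14, 3.14].

### API

Orientations are given as a 3x3 rotation matrix whose columns are the frame's x, y, z axes.
In Python, from station import robot gives the robot as it stands.
- The arm moves only by the tool send_path, called after "Call:" as a command line: name --argument value ..., lists and objects as JSON in quotes. Schema: {"type":"object","properties":{"motion":{"type":"array","items":{"type":"object","properties":{"pos":{"type":"array","items":{"type":"number"},"minItems":3,"maxItems":3},"r":{"type":"array","items":{"type":"number"},"minItems":3,"maxItems":3}},"additionalProperties":false},"minItems":1,"maxItems":20},"aperture":{"type":"number"},"clamp_n":{"type":"number"},"only":{"type":"string"},"quiet":{"type":"boolean"},"lines":{"type":"string"}},"required":["motion"],"additionalProperties":false}. motion is a list of rows, 1 to 20 of them, each an object with the fields pos (a list: dx, dy, dz in normalised numbers (1 is 0.3 m)), r (a list: a rotation vector rx, ry, rz in normalised numbers (1 is pi rad)); a field left out counts as zero; each row shifts and turns the commanded pose from where the row before left it, along the tool's axes as they then stand; what a row does not reach is not made up. A row lasts 1/12 s, in which the tool goes at most 0.0417 m and 0.125 rad, less where a joint would pass 70% of its speed; a pose out of reach is approached as far as the arm can. aperture is the finger opening in m, set as the call begins (left out keeps the last). The fingers move at their own pace and stop on an object; clamp_n is the grip in N (left out, the last holds). Time passes only in rows, so rows that do not move let the fingers close. The tool returns the time, the measured TCP pose, the force, the opening and the grip force at its end. only (a regular expression) keeps the lines of the reply that match it, lines (a string "A,B") keeps lines A to B, and quiet returns only ok. No shift or turn number may pass 1 either way. Input that does not fit is refused with a message, and nothing moves.
- robot.get_state(): the state, without advancing time (a new reading comes with each control period).
- robot.grab_frame(name): name is "side" or "top" or "wrist"; returns a dict with "image" (480x640x3 uint8, red, green, blue), "fx", "fy", "cx", "cy" (pixels), "R" (3x3) and "t" (3): a world point X has camera coordinates R X + t; the wrist camera has in their place "tool_from_camera" (4x4, takes a point from camera to tool coordinates, whose origin is the TCP and whose axes are the flange's). Camera axes: x right, y down, z forward; pixel columns grow to the right and rows downward; lengths in m; the calibration is good to about 2 mm. The wrist camera is an equidistant fisheye: a pixel r from the principal point sees the ray r / f radians off the axis. A picture is of the moment at which its call begins: read the wrist's pose just before it. There is no depth.
- robot.hand_in(): hands the job in; it is judged then, once.
The state is a dict: "time_s": time; "joint_pos": joint angles; "qvel": joint speeds; "tau": joint torques, N m; "ee_pos": TCP position; "orientation": TCP orientation; "ft_force": force on the tool from outside, world axes, zero at the start; "ft_torque": the same for the moment, N m; "finger_gap": finger opening in m; "finger_force": force on a finger pad.
Only numpy, scipy, OpenCV 4.12 (cv2) and the standard library are available. Lean on these libraries where they do the work, as an engineer would, in place of code of your own. Each camera call takes 0.05 s, during which the arm holds its last target. There are 200 camera calls.

## Working session

There is one attempt and no reset: what is moved stays moved. The work goes in short steps, Python scripts to look and compute and a tool call to move; the robot and the scene stay as the last step left them, time stands still between calls to the robot, and variables do not carry over. Pictures are saved under pics/ and viewed, at most 10 in all, crops included, and the job is handed in when it is done.

```bash
ls; mkdir -p pics
```

Run:
```python
from station import robot
import cv2,numpy as np
s=robot.get_state(); print(s['time_s'],s['ee_pos'],s['orientation'],robot.tip_extent)
for n in ("side","top","wrist"):
    f=robot.grab_frame(n); cv2.imwrite(f"pics/{n}0.png",f["image"][:,:,::-1]); f.pop("image"); print(n,f)
```

```text
pics
station.py
0.0 [0.18654247 0.49014287 0.25211175] [[-9.34543958e-01  3.55845880e-01 -1.14025056e-03]
 [ 3.55847556e-01  9.34541717e-01 -2.07254455e-03]
 [ 3.28105273e-04 -2.34263936e-03 -9.99997202e-01]] 0.022
side {'fx': 442.942934973576, 'fy': 442.942934973576, 'cx': 324.92650975823904, 'cy': 240.84911757545612, 'R': array([[ 0.9974005 , -0.0691036 , -0.0204188 ],
       [-0.05421996, -0.53310037, -0.84431285],
       [ 0.04745979,  0.84322517, -0.53546137]]), 't': array([-0.52459764,  0.10027834,  1.42058692])}
top {'fx': 466.02296796835975, 'fy': 466.02296796835975, 'cx': 322.740956968805, 'cy': 246.79764932524557, 'R': array([[ 0.02623706, -0.99957529,  0.01268322],
       [-0.98574403, -0.02797917, -0.16590925],
       [ 0.16619365, -0.00814943, -0.98605946]]), 't': array([0.00597891, 0.52371715, 1.27278931])}
wrist {'fx': 371.64829954431775, 'fy': 371.64829954431775, 'cx': 317.18010016763674, 'cy': 238.84842823500423, 'tool_from_camera': array([[ 8.53004119e-05, -9.61578909e-01, -2.74528678e-01,
         7.02493890e-02],
       [ 9.99999958e-01,  1.58013480e-04, -2.42750673e-04,
         5.32325987e-05],
       [ 2.76803159e-04, -2.74528645e-01,  9.61578882e-01,
        -1.19862908e-01],
       [ 0.00000000e+00,  0.00000000e+00,  0.00000000e+00,
         1.00000000e+00]])}
```

View pics/top0.png

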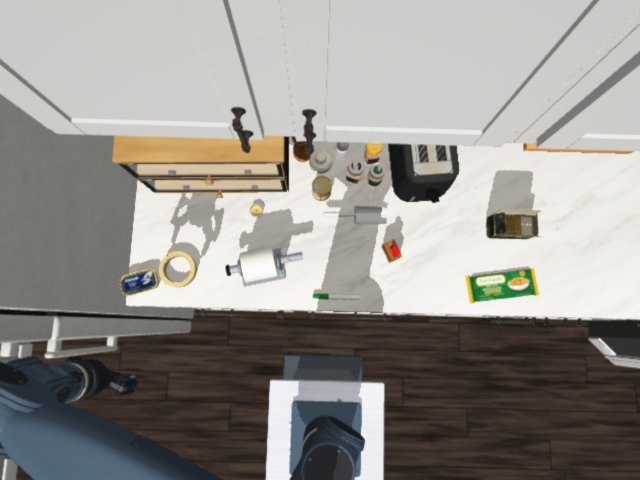

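View pics/side0.png

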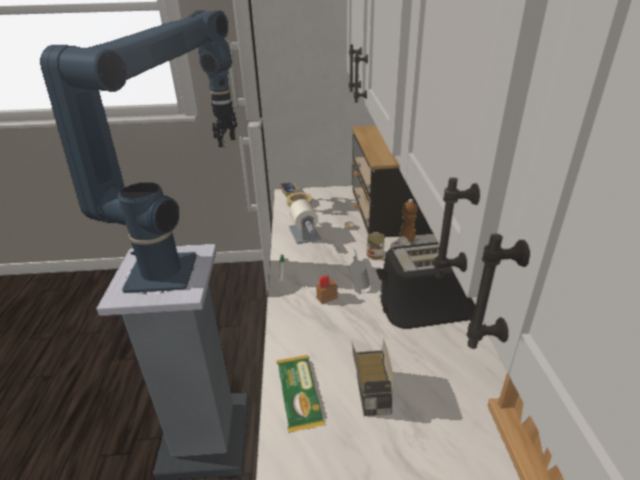

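The top view shows the block and clip near (393,251), and the stand near (265,265) with the bare axle end near (300,256). I'll zoom in on both.

Create h.py:
```python
import numpy as np,cv2
from station import robot
def unproj(f,u,v,z):
    d=np.array([(u-f['cx'])/f['fx'],(v-f['cy'])/f['fy'],1]); R=f['R'];C=-R.T@f['t'];d=R.T@d
    return C+d*(z-C[2])/d[2]
def proj(f,X):
    p=f['R']@np.asarray(X)+f['t']; return np.array([f['fx']*p[0]/p[2]+f['cx'],f['fy']*p[1]/p[2]+f['cy']])
def wcam(f,s):  # camera->world 4x4
    T=np.eye(4);T[:3,:3]=s['orientation'];T[:3,3]=s['ee_pos'];return T@f['tool_from_camera']
def wunproj(f,s,u,v,z):
    T=wcam(f,s);a=np.array([u-f['cx'],v-f['cy']]);r=np.hypot(*a);th=r/f['fx']
    d=T[:3,:3]@np.array([*(a/max(r,1e-9)*np.sin(th)),np.cos(th)]);C=T[:3,3]
    return C+d*(z-C[2])/d[2]
def wproj(f,s,X):
    T=np.linalg.inv(wcam(f,s));p=T[:3,:3]@np.asarray(X)+T[:3,3];th=np.arctan2(np.hypot(p[0],p[1]),p[2])
    return np.array([f['cx'],f['cy']])+f['fx']*th*p[:2]/np.hypot(p[0],p[1])
```

Run:
```python
from h import *
a=cv2.imread('pics/top0.png')
c1=cv2.resize(a[230:300,215:315],None,fx=8,fy=8,interpolation=2)[:,:]
c2=cv2.resize(a[231:271,368:418],None,fx=8,fy=8,interpolation=2)
b=cv2.imread('pics/side0.png'); c3=cv2.resize(b[268:308,310:345],None,fx=8,fy=8,interpolation=2)[:,:]
o=np.zeros((600,800,3),np.uint8); o[:280,:400]=cv2.resize(c1,(400,280)); o[280:600,:400]=c2; o[:320,400:680]=c3
c4=cv2.resize(b[190:245,285:325],None,fx=5,fy=5,interpolation=2);o[322:597,400:600]=c4
cv2.imwrite('pics/z1.png',o)
f=robot.grab_frame('top')
for u,v,z in ((395,251,.08),(300,257,.08),(227,270,.075)): print(unproj(f,u,v,z))
```

```text
[ 0.51117207 -0.17818856  0.08      ]
[0.48720053 0.08198972 0.08      ]
[0.44654137 0.27983451 0.075     ]
```

View pics/z1.png

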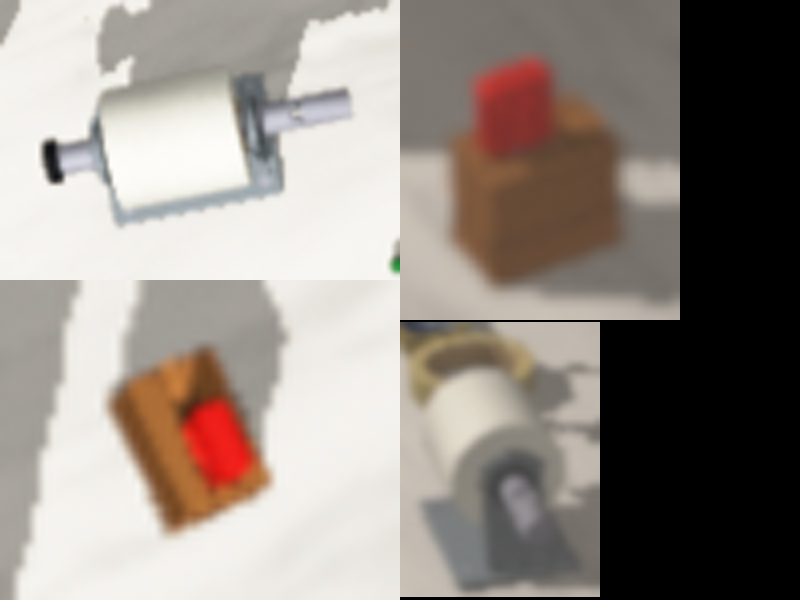

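The zoom shows the red grip on the block, with the block's long axis heading about 25° in world. The hole is a dark speck on the axle at about top pixel (289,258). I'll move above the stand, turn the tool and take a close look.

The rows are not in the units I measure in: shifts go in shares of 0.3 m and turns go in shares of pi rad. I convert before sending: -0.031 m / 0.3 = -0.1033, -0.0203 m / 0.3 = -0.0677, 0.11 rad / 3.1416 = 0.035.

Call:
send_path --motion '[{"pos":[-0.1033,-0.0677,-0.0127]},{"pos":[-0.1033,-0.0677,-0.0127]},{"pos":[-0.1033,-0.0677,-0.0127]},{"pos":[-0.1033,-0.0677,-0.0127]},{"pos":[-0.1033,-0.0677,-0.0127]},{"pos":[-0.1033,-0.0677,-0.0127]},{"pos":[-0.1033,-0.0677,-0.0127]},{"pos":[-0.1033,-0.0677,-0.0127]},{"pos":[-0.1033,-0.0677,-0.0127]},{"pos":[-0.1033,-0.0677,-0.0127]},{"pos":[-0.1033,-0.0677,-0.0127]},{"pos":[-0.1033,-0.0677,-0.0127]},{"pos":[-0.1033,-0.0677,-0.0127]},{"r":[0,0,0.035]},{"r":[0,0,0.035]},{"r":[0,0,0.035]},{"r":[0,0,0.035]},{"r":[0,0,0.035]},{"r":[0,0,0.035]},{"r":[0,0,0.035]}]'

```text
time_s: 1.87
ee_pos: [0.4694, 0.1005, 0.3024]
orientation: [[-0.418, 0.908, -0.001], [0.908, 0.418, -0.0], [0.0, -0.001, -1.0]]
ft_force: [-0.2, 0.4, 0.6]
finger_gap: 0.0856
finger_force: 0.0
```

Run:
```python
from h import *
import pickle
s=robot.get_state(); f=robot.grab_frame('wrist'); pickle.dump((s,f),open('w1.pkl','wb')); cv2.imwrite('pics/w1.png',f['image'][:,:,::-1])
print(s['joint_pos'])
```

```text
[ 7.11559943e-02 -4.95986919e-02  1.00080160e-01  1.72108926e+00
 -2.57453810e-05  1.21051405e+00]
```

View pics/w1.png

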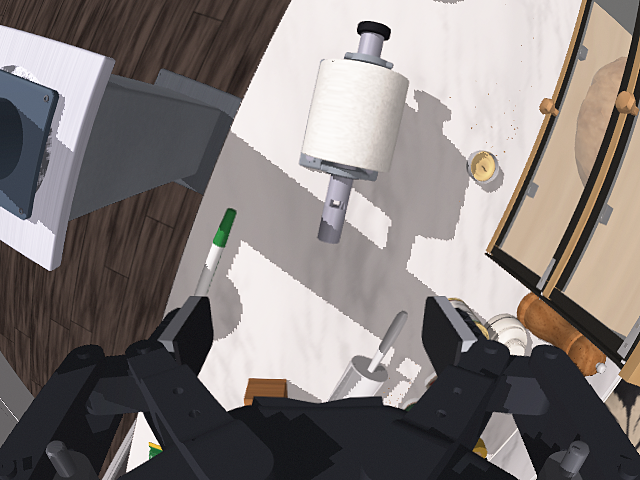

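The wrist view shows the hole at about (336,203), the axle's bare end at (328,241) and the far knob at (374,28). The wooden block is at (267,390).

Run:
```python
from h import *
import pickle
s,f=pickle.load(open('w1.pkl','rb'))
g=cv2.cvtColor(f['image'],cv2.COLOR_RGB2GRAY)
for n,u,v,z in (('hole',336,203,.086),('end',328.5,238,.08),('axle1',347,183,.086),('knobneck',370,50,.086),('cap',374,28,.086)): print(n,wunproj(f,s,u,v,z))
print(g[196:212,324:350])
ft=robot.grab_frame('top'); print('top hole',unproj(ft,289.3,258,.086))
i=cv2.resize(f['image'][165:250,300:385],None,fx=5,fy=5,interpolation=2); 
j=cv2.resize(f['image'][20:60,340:400],None,fx=5,fy=5,interpolation=2)
o=np.zeros((425,725,3),np.uint8);o[:,:425]=i;o[:200,425:]=j
cv2.imwrite('pics/w1z.png',o[:,:,::-1])
```

```text
hole [0.48117569 0.11515325 0.086     ]
end [0.49000042 0.08053725 0.08      ]
axle1 [0.48234064 0.1361905  0.086     ]
knobneck [0.44919409 0.25637817 0.086     ]
cap [0.4436579  0.27771163 0.086     ]
[[237 225 182 164 178 184 190 195 196 191 186 184 181 178 175 171 163 156
  146 139 131 124 114 103  86 178]
 [239 214 170 166 181 185 193 197 197 189 187 183 181 177 174 168 161 153
  143 137 132 123 111 100  82 180]
 [240 201 163 172 183 188 193 194 194 191 184 181 178 176 173 167 160 151
  143 136 127 119 109  98  80 213]
 [241 192 159 175 184 190 172 131 176 193 185 180 176 173 170 165 158 150
  142 135 126 117 106  94 110 212]
 [228 178 164 178 186 186 151  92  91 118 229 200 189 176 164 162 158 148
  139 131 125 114 104  91 139 214]
 [238 187 168 178 186 182 142  92  88 107 239 235 232 235 233 176  98 135
  148 136 123 111 101  84 171 219]
 [159 164 176 182 185 174 126  95  95 202 245 237 232 234 225 155  88 157
  172 120 116 112 104  82 206 229]
 [148 166 179 184 182 161 106  96  90 178 220 244 243 242 228 151  94 159
  149 101 126 110 101 100 213 228]
 [150 168 180 186 177 145
[... 191 characters left out ...]
]
 [149 161 172 178 178 156 133  97  66  59  62  64  60  59  55 115 157 129
   89 120 163 100  91 199 224 221]
 [152 163 168 174 179 186 182 150 134 134 120 105  87  80  77 125 149  97
   90 134 165  98 101 217 226 220]
 [157 167 170 175 179 185 190 190 192 192 176 161 146 130 126 142 137  84
   88 141 155  98 111 217 225 221]
 [161 165 170 175 182 187 187 184 180 183 185 191 190 178 167 158 134 110
  101 137 126  91 123 214 224 220]
 [163 169 171 178 183 187 184 182 178 180 183 188 181 173 162 157 149 142
  132 120 101  86 184 222 223 220]
 [165 171 173 178 185 189 185 180 177 181 182 184 178 169 160 151 143 137
  126 119 105  79 179 218 221 220]]
top hole [0.48276928 0.11072364 0.086     ]
```

View pics/w1z.png

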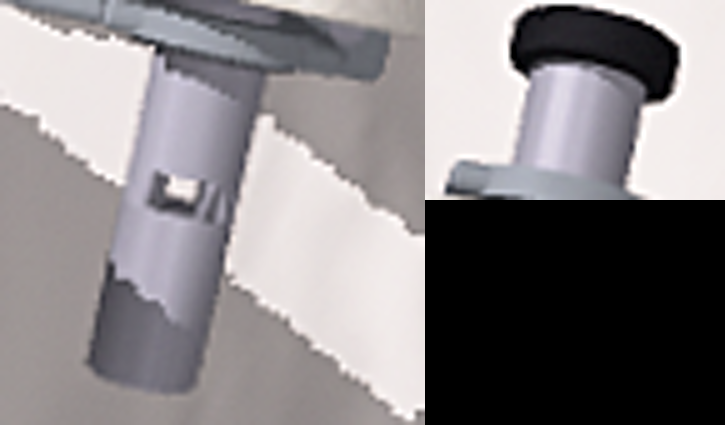

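In the tool's units: -0.032 m / 0.3 = -0.1067, -0.0093 m / 0.3 = -0.031.

Call:
send_path --motion '[{"pos":[-0.1067,-0.031,0.0167]},{"pos":[-0.1067,-0.031,0.0167]},{"pos":[-0.1067,-0.031,0.0167]},{"pos":[-0.1067,-0.031,0.0167]},{"pos":[-0.1067,-0.031,0.0167]},{"pos":[-0.1067,-0.031,0.0167]},{"pos":[-0.1067,-0.031,0.0167]},{"pos":[-0.1067,-0.031,0.0167]},{},{}]'

```text
time_s: 2.8
ee_pos: [0.51, -0.1643, 0.2615]
orientation: [[-0.422, 0.906, -0.002], [0.906, 0.422, 0.001], [0.002, -0.001, -1.0]]
ft_force: [-0.7, 1.0, 0.1]
finger_gap: 0.0856
finger_force: 0.0
```

Run:
```python
from h import *
import pickle
s,f=pickle.load(open('w1.pkl','rb'))
p=[wunproj(f,s,u,v,.076) for u,v in ((341.5,181),(328.4,239),(370.5,46))]
for q in p: print(q)
print('hdg',[np.degrees(np.arctan2(*(p[2]-p[i])[1::-1])) for i in (0,1)], 'hole',wunproj(f,s,335.4,203.4,.086))
s=robot.get_state(); f=robot.grab_frame('wrist'); pickle.dump((s,f),open('w2.pkl','wb'))
q=wproj(f,s,[.511,-.178,.08]);print(q); u,v=q.astype(int)
u0,v0=max(u-80,0),max(v-60,0)
cv2.imwrite('pics/w2.png',cv2.resize(f['image'][v0:v0+120,u0:u0+160],None,fx=5,fy=5,interpolation=2)[:,:,::-1]);print(u0,v0)
```

```text
[0.4781136  0.13488166 0.076     ]
[0.49092953 0.07861147 0.076     ]
[0.44826381 0.26296818 0.076     ]
hdg [np.float64(103.11829730065301), np.float64(103.03056888414935)] hole [0.4808348  0.11458205 0.086     ]
[312.15300844 235.69095306]
232 175
```

View pics/w2.png

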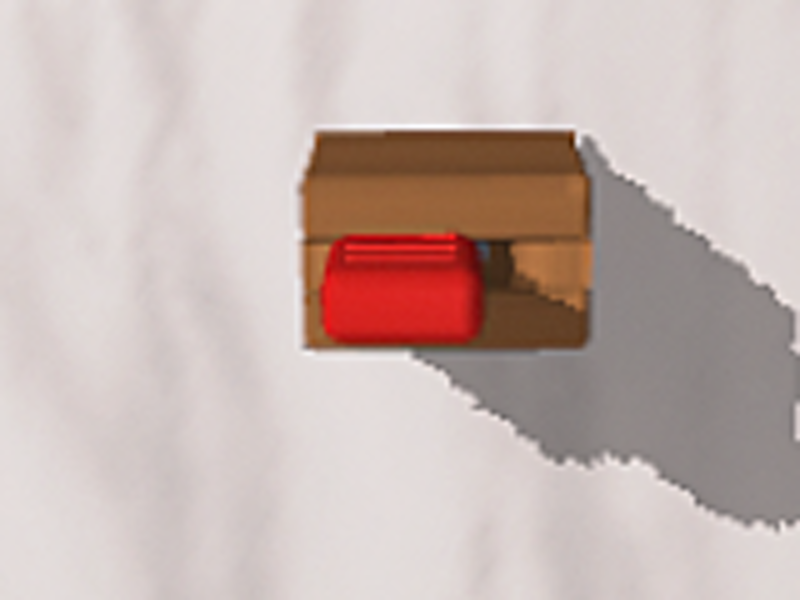

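The view shows the grip's top face centred at about (312.6,236.2) in the full frame. The block's long axis is parallel to the tool's y axis.

Run:
```python
from h import *
import pickle
s,f=pickle.load(open('w2.pkl','rb'))
p=wunproj(f,s,312.6,236.2,.080);q=wunproj(f,s,312.6,228.2,.048)
print(p,q)
a,b=wunproj(f,s,232+61,175+48,.048),wunproj(f,s,232+117.4,175+48,.048); print('block edge',np.linalg.norm(a-b),np.degrees(np.arctan2(*(b-a)[1::-1])))
a,b=wunproj(f,s,232+61,175+35,.048),wunproj(f,s,232+117.4,175+35,.048); print('block edge',np.linalg.norm(a-b),np.degrees(np.arctan2(*(b-a)[1::-1])))
for x in (p,q):
    d=x-s['ee_pos'];print('tool',s['orientation'].T@d)
```

```text
[ 0.51152718 -0.17824428  0.08      ] [ 0.51163985 -0.1794473   0.048     ]
block edge 0.052109862537831765 25.02095227133374
block edge 0.05167456467222574 25.034153525798917
tool [-0.01364697 -0.00426534  0.18148742]
tool [-0.0148464  -0.00462783  0.2134857 ]
```

In the tool's units: 0.035 m / 0.3 = 0.1167, 0.03 m / 0.3 = 0.1.

Call:
send_path --motion '[{"pos":[-0.0233,-0.0073,0.0333]},{"pos":[-0.0233,-0.0073,0.0667]},{"pos":[0,0,0.1167]},{"pos":[0,0,0.1167]},{"pos":[0,0,0.1]},{"pos":[0,0,0.05]},{}]' --aperture 0.05 --clamp_n 30

```text
time_s: 3.43
ee_pos: [0.509, -0.1746, 0.1121]
orientation: [[-0.426, 0.905, -0.009], [0.905, 0.426, 0.004], [0.008, -0.006, -1.0]]
ft_force: [-1.0, -0.6, 0.3]
finger_gap: 0.0498
finger_force: 0.0
```

Run:
```python
from h import *
s=robot.get_state()
for X in ([.5116,-.1788,.080],): print(s['orientation'].T@(np.array(X)-s['ee_pos']),s['ee_pos'])
f=robot.grab_frame('wrist');cv2.imwrite('pics/w3.png',f['image'][:,:,::-1])
```

```text
[-0.00513909  0.00072621  0.03204679] [ 0.50903655 -0.17459918  0.11208919]
```

View pics/w3.png

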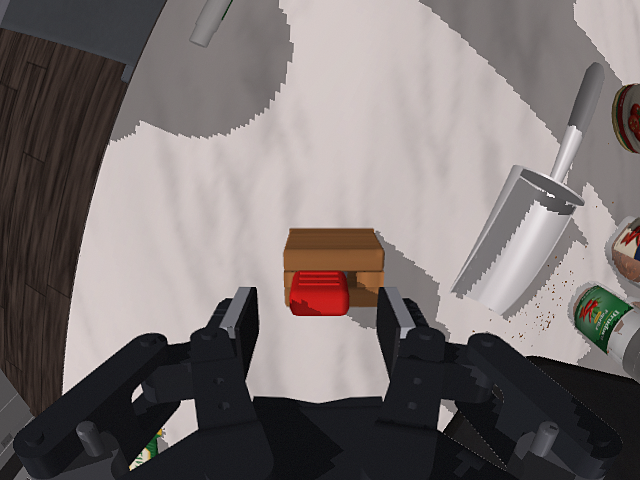

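The grip sits centred between the pads at (320,293) and the scoop is clear of the right finger. I'll let the arm settle and descend part-way.

In the tool's units: 0.01 m / 0.3 = 0.0333.

Call:
send_path --motion '[{},{},{"pos":[0,0,0.0333]},{},{}]'

```text
time_s: 3.9
ee_pos: [0.5124, -0.1774, 0.1078]
orientation: [[-0.423, 0.906, 0.0], [0.906, 0.423, -0.0], [-0.0, 0.0, -1.0]]
ft_force: [0.6, 0.3, -0.5]
finger_gap: 0.0498
finger_force: 0.0
```

Run:
```python
from h import *
s=robot.get_state()
print(s['orientation'].T@(np.array([.5116,-.1788,.080])-s['ee_pos']),s['ee_pos'])
```

```text
[-0.00095507 -0.00135233  0.02779793] [ 0.51241926 -0.17736118  0.10779793]
```

In the tool's units: 0.011 m / 0.3 = 0.0367, -0.0013 m / 0.3 = -0.0043.

Call:
send_path --motion '[{"pos":[-0.0033,-0.0043,0.0367]},{"pos":[0,0,0.0333]},{"pos":[0,0,0.0333]},{},{},{}]'

```text
time_s: 4.4
ee_pos: [0.5114, -0.1787, 0.0763]
orientation: [[-0.423, 0.906, -0.001], [0.906, 0.423, 0.0], [0.001, -0.0, -1.0]]
ft_force: [-0.1, -0.8, 1.3]
finger_gap: 0.0501
finger_force: 0.0
```

Call:
send_path --motion '[{},{},{},{},{},{},{},{}]' --aperture 0.0 --clamp_n 60

```text
time_s: 5.07
ee_pos: [0.5123, -0.1791, 0.0776]
orientation: [[-0.423, 0.906, 0.002], [0.906, 0.423, -0.001], [-0.001, 0.001, -1.0]]
ft_force: [-0.1, 0.2, 5.3]
finger_gap: 0.0268
finger_force: 60.0
```

In the tool's units: -0.03 m / 0.3 = -0.1, -0.012 m / 0.3 = -0.04.

Call:
send_path --motion '[{"pos":[0,0,-0.0333]},{"pos":[0,0,-0.04]},{"pos":[0,0,-0.04]},{"pos":[0,0,-0.04]},{"pos":[0,0,-0.0667]},{"pos":[0,0,-0.1]},{"pos":[0,0,-0.1]},{},{},{}]'

```text
time_s: 5.9
ee_pos: [0.5117, -0.1789, 0.2033]
orientation: [[-0.423, 0.906, 0.001], [0.906, 0.423, -0.0], [-0.001, 0.0, -1.0]]
ft_force: [-0.4, -0.6, -1.9]
finger_gap: 0.0266
finger_force: 59.6
```

Run:
```python
from h import *
s=robot.get_state(); R=s['orientation']
print(R.T@(np.array([.4815,.1145,.215])-s['ee_pos']),s['ee_pos'])
```

```text
[ 0.27858689  0.09677133 -0.0118237 ] [ 0.51172533 -0.17886689  0.20327649]
```

In the tool's units: 0.0335 m / 0.3 = 0.1117, 0.024 m / 0.3 = 0.08, 0.105 rad / 3.1416 = 0.0334.

Call:
send_path --motion '[{"pos":[0.0667,0.0233,0]},{"pos":[0.1117,0.0387,0]},{"pos":[0.1117,0.0387,0]},{"pos":[0.1117,0.0387,0]},{"pos":[0.1117,0.0387,0]},{"pos":[0.1117,0.0387,0]},{"pos":[0.1117,0.0387,0]},{"pos":[0.1117,0.0387,0]},{"pos":[0.08,0.028,0]},{"r":[0,0,0.0334]},{"r":[0,0,0.0334]},{"pos":[0,0,0.0667]},{"pos":[0,0,0.0667]},{},{},{}]'

```text
time_s: 7.23
ee_pos: [0.4808, 0.1143, 0.1625]
orientation: [[-0.225, 0.974, -0.001], [0.974, 0.225, -0.0], [0.0, -0.001, -1.0]]
ft_force: [-1.2, -0.1, -0.3]
finger_gap: 0.0267
finger_force: 59.6
```

Run:
```python
from h import *
import pickle
s=robot.get_state(); f=robot.grab_frame('wrist'); pickle.dump((s,f),open('w4.pkl','wb'))
X=np.array([.4815,.1145,.086]);q=wproj(f,s,X);tip=s['ee_pos']+s['orientation']@[0,0,.0655];print(s['ee_pos'],q,wproj(f,s,tip),s['orientation'].T@(X-s['ee_pos']))
u0,v0=int(q[0])-80,int(q[1])-60;print(u0,v0)
cv2.imwrite('pics/w4.png',cv2.resize(f['image'][v0:v0+120,u0:u0+160],None,fx=5,fy=5,interpolation=2)[:,:,::-1])
```

```text
[0.48083793 0.11428955 0.16245255] [319.64417866 262.62916514] [318.28259671 269.58584692] [3.94474903e-05 8.03375046e-04 7.64514763e-02]
239 202
```

View pics/w4.png

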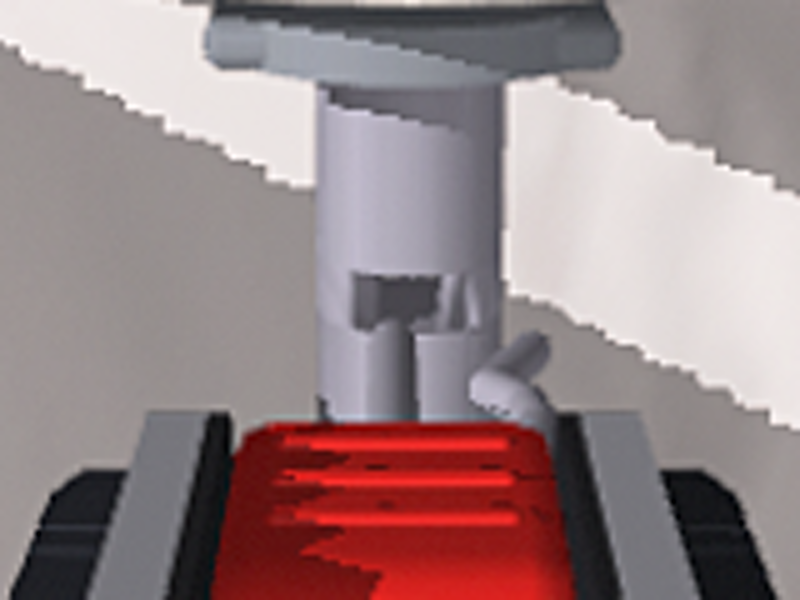

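The wrist view shows the leg (crop u≈391, rounded end top at v≈319). The axle silhouette runs u 317–502, centre 410. The hole mouth spans v 272–330, with the dark through-hole centred at u≈409. So the leg is about 2 mm short in tool y, and I'll check tool x next.

Run:
```python
from h import *
import pickle
s,f=pickle.load(open('w4.pkl','rb'));R=s['orientation'];p=s['ee_pos']
for h in (.061,.063,.065):
    q=wunproj(f,s,239+391.5/5,202+(319/5)+4.7,p[2]-h); print('leg in tool',h,R.T@(q-p))
for v in (272,301,330): print('hole tool',v,R.T@(wunproj(f,s,239+409/5,202+v/5,.086)-p))
```

```text
leg in tool 0.061 [ 0.00118747 -0.00052877  0.06100109]
leg in tool 0.063 [ 0.00042802 -0.00052622  0.06300092]
leg in tool 0.065 [-0.00033144 -0.00052368  0.06500076]
hole tool 272 [0.00372437 0.00143956 0.07645136]
hole tool 301 [0.00029466 0.00145018 0.07645059]
hole tool 330 [-0.00317318  0.00146125  0.07644982]
```

In the tool's units: 0.004 m / 0.3 = 0.0133, 0.002 m / 0.3 = 0.0067.

Call:
send_path --motion '[{"pos":[0,0.0067,0]},{"pos":[0,0,0.0133]},{"pos":[0,0,0.0133]},{"pos":[0,0,0.0067]},{"pos":[0,0,0.0067]},{"pos":[0,0,0.0033]},{"pos":[0,0,0.0033]},{},{},{}]'

```text
time_s: 8.12
ee_pos: [0.4833, 0.1148, 0.1488]
orientation: [[-0.225, 0.974, 0.0], [0.974, 0.225, 0.0], [-0.0, 0.0, -1.0]]
ft_force: [0.2, 0.6, -0.7]
finger_gap: 0.0269
finger_force: 59.6
```

In the tool's units: 0.002 m / 0.3 = 0.0067, 0.001 m / 0.3 = 0.0033.

Call:
send_path --motion '[{"pos":[0,0,0.0067]},{"pos":[0,0,0.0067]},{"pos":[0,0,0.0033]},{"pos":[0,0,0.0033]},{},{}]'

```text
time_s: 8.62
ee_pos: [0.4832, 0.1148, 0.1426]
orientation: [[-0.225, 0.974, -0.0], [0.974, 0.225, -0.0], [0.0, -0.0, -1.0]]
ft_force: [0.1, -0.6, -1.0]
finger_gap: 0.027
finger_force: 59.6
```

Call:
send_path --motion '[{"pos":[0,0,0.0033]},{"pos":[0,0,0.0033]},{"pos":[0,0,0.0033]},{},{}]' --clamp_n 80

```text
time_s: 9.03
ee_pos: [0.4832, 0.1148, 0.1396]
orientation: [[-0.225, 0.974, -0.0], [0.974, 0.225, -0.0], [0.0, -0.0, -1.0]]
ft_force: [0.5, -0.4, -0.4]
finger_gap: 0.0266
finger_force: 81.8
```

Tip is about 12 mm below the mouth with no force, so the leg is in the hole. Continuing gently.

In the tool's units: 0.001 m / 0.3 = 0.0033.

Call:
send_path --motion '[{"pos":[0,0,0.0033]},{"pos":[0,0,0.0033]},{"pos":[0,0,0.0033]},{"pos":[0,0,0.0033]},{},{}]'

```text
time_s: 9.53
ee_pos: [0.4831, 0.1148, 0.1356]
orientation: [[-0.225, 0.974, -0.0], [0.974, 0.225, -0.0], [0.0, -0.0, -1.0]]
ft_force: [-0.3, 0.7, -0.7]
finger_gap: 0.0262
finger_force: 81.8
```

Call:
send_path --motion '[{"pos":[0,0,0.0033]},{"pos":[0,0,0.0033]},{"pos":[0,0,0.0033]},{"pos":[0,0,0.0033]},{},{}]'

```text
time_s: 10.03
ee_pos: [0.4837, 0.1149, 0.1321]
orientation: [[-0.225, 0.974, 0.001], [0.974, 0.225, 0.0], [-0.0, 0.001, -1.0]]
ft_force: [-0.4, 1.2, 1.8]
finger_gap: 0.0265
finger_force: 82.3
```

In the tool's units: 0.001 m / 0.3 = 0.0033.

Call:
send_path --motion '[{"pos":[0,0,0.0033]},{"pos":[0,0,0.0033]},{},{}]'

```text
time_s: 10.37
ee_pos: [0.4837, 0.1149, 0.1297]
orientation: [[-0.225, 0.974, 0.001], [0.974, 0.225, 0.0], [-0.0, 0.001, -1.0]]
ft_force: [0.8, -0.5, 0.6]
finger_gap: 0.026
finger_force: 82.4
```

Call:
send_path --motion '[{"pos":[0,0,0.0033]},{"pos":[0,0,0.0033]},{},{}]'

```text
time_s: 10.7
ee_pos: [0.4836, 0.1149, 0.1274]
orientation: [[-0.225, 0.974, 0.001], [0.974, 0.225, 0.0], [0.0, 0.001, -1.0]]
ft_force: [2.4, 0.4, 1.1]
finger_gap: 0.0262
finger_force: 82.3
```

In the tool's units: 0.001 m / 0.3 = 0.0033.

Call:
send_path --motion '[{"pos":[0,0,0.0033]},{"pos":[0,0,0.0033]},{},{}]'

```text
time_s: 11.03
ee_pos: [0.4836, 0.1149, 0.1253]
orientation: [[-0.225, 0.974, 0.001], [0.974, 0.225, 0.0], [0.0, 0.001, -1.0]]
ft_force: [3.8, 1.4, -1.4]
finger_gap: 0.0264
finger_force: 82.1
```

Call:
send_path --motion '[{"pos":[0,0,0.0033]},{"pos":[0,0,0.0033]},{},{}]'

```text
time_s: 11.37
ee_pos: [0.4834, 0.1149, 0.1233]
orientation: [[-0.225, 0.974, 0.0], [0.974, 0.225, 0.0], [0.0, 0.0, -1.0]]
ft_force: [3.7, 1.0, -2.5]
finger_gap: 0.0263
finger_force: 82.0
```

In the tool's units: 0.001 m / 0.3 = 0.0033.

Call:
send_path --motion '[{"pos":[0,0,0.0033]},{"pos":[0,0,0.0033]},{},{}]'

```text
time_s: 11.7
ee_pos: [0.4831, 0.1148, 0.1213]
orientation: [[-0.225, 0.974, -0.0], [0.974, 0.225, -0.0], [0.0, -0.0, -1.0]]
ft_force: [3.9, 0.5, -1.8]
finger_gap: 0.0265
finger_force: 82.0
```

Call:
send_path --motion '[{"pos":[0,0,0.0033]},{"pos":[0,0,0.0033]},{},{}]'

```text
time_s: 12.03
ee_pos: [0.4827, 0.1148, 0.1192]
orientation: [[-0.225, 0.974, -0.001], [0.974, 0.225, -0.0], [0.0, -0.001, -1.0]]
ft_force: [3.6, 0.6, -1.7]
finger_gap: 0.0266
finger_force: 82.0
```

Call:
send_path --motion '[{"pos":[0,0,0.0033]},{"pos":[0,0,0.0033]},{},{}]'

```text
time_s: 12.37
ee_pos: [0.4826, 0.1147, 0.1172]
orientation: [[-0.225, 0.974, -0.002], [0.974, 0.225, -0.0], [0.0, -0.002, -1.0]]
ft_force: [2.1, -0.2, -2.4]
finger_gap: 0.026
finger_force: 82.0
```

Call:
send_path --motion '[{"pos":[0,0,0.0033]},{"pos":[0,0,0.0017]},{},{}]'

```text
time_s: 12.7
ee_pos: [0.4825, 0.1147, 0.1159]
orientation: [[-0.225, 0.974, -0.002], [0.974, 0.225, -0.0], [0.0, -0.002, -1.0]]
ft_force: [-0.8, 0.5, -0.6]
finger_gap: 0.0265
finger_force: 82.1
```

In the tool's units: 0.001 m / 0.3 = 0.0033.

Call:
send_path --motion '[{"pos":[0,0,0.0033]},{},{}]'

```text
time_s: 12.95
ee_pos: [0.4829, 0.1148, 0.1155]
orientation: [[-0.225, 0.974, -0.001], [0.974, 0.225, -0.0], [-0.0, -0.001, -1.0]]
ft_force: [-2.1, 0.3, 2.1]
finger_gap: 0.0263
finger_force: 82.4
```

Run:
```python
from h import *
import pickle
s=robot.get_state(); f=robot.grab_frame('wrist'); pickle.dump((s,f),open('w5.pkl','wb'))
cv2.imwrite('pics/w5.png',cv2.resize(f['image'][202:322,239:399],None,fx=5,fy=5,interpolation=2)[:,:,::-1])
```

```text
(no output)
```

View pics/w5.png

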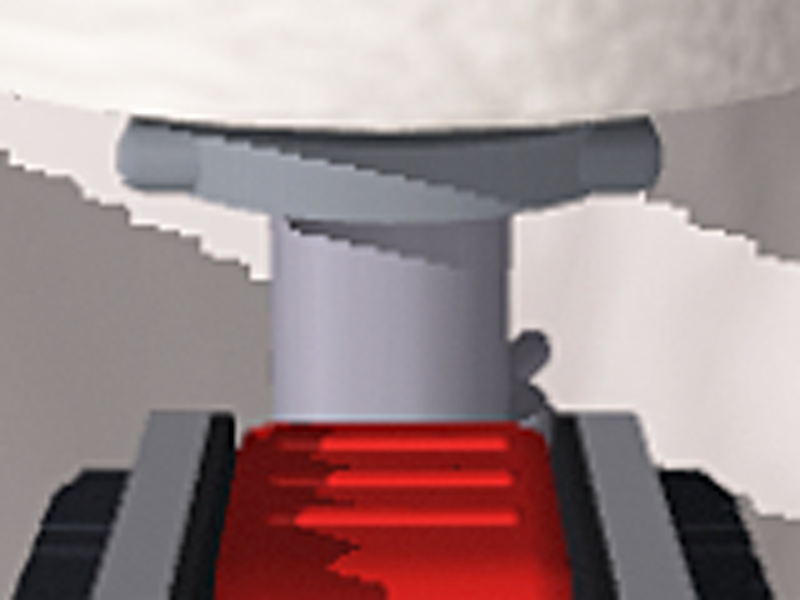

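The grip now covers the hole and its underside is at the axle top. The bent leg hugs the axle's right side at (530,360). A small extra push will confirm it is against the stop.

In the tool's units: 0.001 m / 0.3 = 0.0033.

Call:
send_path --motion '[{"pos":[0,0,0.0033]},{"pos":[0,0,0.0033]},{},{}]'

```text
time_s: 13.33
ee_pos: [0.4831, 0.1148, 0.1153]
orientation: [[-0.225, 0.974, 0.001], [0.974, 0.225, -0.0], [-0.0, 0.0, -1.0]]
ft_force: [-4.6, -1.1, 10.8]
finger_gap: 0.026
finger_force: 83.5
```

It stops firmly at about 11 N, so the clip is home. Relieve, open and retreat.

In the tool's units: -0.001 m / 0.3 = -0.0033.

Call:
send_path --motion '[{"pos":[0,0,-0.0033]},{"pos":[0,0,-0.0033]},{}]'

```text
time_s: 13.58
ee_pos: [0.4836, 0.1149, 0.1155]
orientation: [[-0.225, 0.974, 0.001], [0.974, 0.225, 0.0], [-0.0, 0.001, -1.0]]
ft_force: [-1.2, 0.1, 3.5]
finger_gap: 0.026
finger_force: 82.4
```

Call:
send_path --motion '[{},{},{},{},{},{}]' --aperture 0.05

```text
time_s: 14.08
ee_pos: [0.4832, 0.1148, 0.115]
orientation: [[-0.225, 0.974, -0.0], [0.974, 0.225, -0.0], [0.0, -0.0, -1.0]]
ft_force: [-0.3, -0.0, 0.9]
finger_gap: 0.0499
finger_force: 0.0
```

Call:
send_path --motion '[{"pos":[0,0,-0.0333]},{"pos":[0,0,-0.0667]},{"pos":[0,0,-0.1]},{"pos":[0,0,-0.1]},{"pos":[0,0,-0.1]},{"pos":[0,0,-0.0667]},{},{},{},{}]'

```text
time_s: 14.92
ee_pos: [0.4825, 0.1148, 0.2538]
orientation: [[-0.225, 0.974, -0.003], [0.974, 0.225, -0.0], [0.0, -0.003, -1.0]]
ft_force: [-0.2, -0.5, -1.1]
finger_gap: 0.0498
finger_force: 0.0
```

Run:
```python
from h import *
s=robot.get_state(); f=robot.grab_frame('wrist'); print(s['time_s'])
a=cv2.resize(f['image'][180:300,237:397],None,fx=4,fy=4,interpolation=2)[:,:400]
g=robot.grab_frame('side'); u,v=proj(g,[.483,.115,.09]).astype(int); b=cv2.resize(g['image'][v-25:v+25,u-25:u+25],(400,400),interpolation=2)
c=np.zeros((480,800,3),np.uint8);c[:,:400]=a;c[:400,400:]=b
cv2.imwrite('pics/end.png',c[:,:,::-1]); print(wproj(f,s,[.483,.1148,.118]))
```

```text
14.9167
[319.0399401  234.91893153]
```

View pics/end.png

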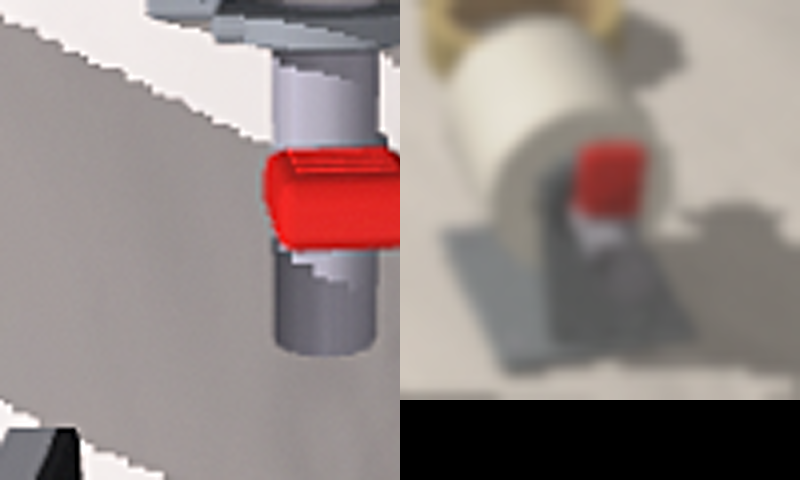

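The grip sits upright and square on the axle at about (335,200) in the left crop, and the gripper is clear. Handing in.

```bash
python3 -c "
from station import robot
print(robot.hand_in())"
```

```text
the job is handed in; nothing more can be done
None
```

The clip is through the axle's cross-hole and fully home: it stopped firmly at about 11 N and stayed upright after release. The job was handed in at about 15 s; hand-in returned no verdict.

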